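Build the drip-coffee stack on the tray

TASK

Set up one cup of drip coffee on the pulled-out steel tray, from the bottom up and one piece at a time: stand the tall navy mug in the middle of the cork coaster, seat the dripper in its mouth, put the press flat inside the dripper, then close it with the domed lid. Each piece must sit level and fully home and be let go before the next is added; set the pieces down rather than dropping them. Leave the small mug, sugar jar, spoon and kettle where they are.

Things in the scene. Friction and masses are not known exactly. Their poses are not given: they have to be found in the camera images.
- tray: Fixed steel tray pulled out from under a small wooden shelf. Tray 240 (x) by 270 (y) mm, floor 10 mm and lip 22 mm above the counter. Origin: on the counter under the tray's centre; x points towards the shelf. The shelf starts 135 mm along +x, is 330 mm wide (y), 109 mm high, with low stock up to 155 mm; nothing is done there
- coaster: Fixed round cork coaster lying on the steel tray, 96 mm diameter, 5 mm thick. Origin: centre of its underside (10 mm above the counter); z up
- mug: Tall navy ceramic mug, loose, standing: straight round body 68 mm outside diameter, 85 mm high, wall 4 mm (mouth 60 mm); one handle along its +y to 62 mm from the axis (10 mm bar, 20 to 70 mm high). Origin: centre of the underside, z up. Grip across the body along its x. About 0.28 kg
- dripper: Beige stoneware dripper, loose, standing, z up, origin at the bottom centre: plug 0-10 mm high (tapers 50 to 42 mm wide at the bottom), brim 90 mm wide at 10-14 mm, straight open cup above, 64 mm outside, 56 mm inside, rim at 56 mm, inner floor at 18 mm. On the tall mug the plug is in the mouth, the brim on the rim, its origin 75 mm above the mug's. 0.22 kg
- press: Coffee press, loose, standing: steel disc 46 mm diameter, 6 mm thick, 8 mm steel stem, black upright grip 16 mm diameter from 42 to 66 mm height. In the dripper the disc lies on the inner floor (its origin 18 mm above the dripper's), the grip sticks out 28 mm above the cup's rim. Origin: centre of the underside, z up. 0.09 kg
- lid: Beige domed stoneware lid, loose, z up, origin at bottom centre: hollow dome 48 mm wide, top at 46 mm; its lower end (0-8 mm high, 42 mm wide at the bottom) fits inside the dripper's cup; flange 68 mm wide at 8-12 mm lies on the cup's rim; knob 18 mm diameter at 46-72 mm. Hollow 42 mm high, 36 mm wide at its mouth, goes over the press's grip. Seated: origin 48 mm above the dripper's. 0.12 kg
- small_mug: Bystander: the small navy ceramic mug, 58 mm diameter, 58 mm high, handle along its +y to 51 mm from the axis. Origin: centre of the underside, z up
- jar: Bystander: glass sugar jar with a steel cap, 74 mm diameter, 100 mm high. Origin: centre of the underside
- spoon: Bystander: white plastic spoon 160 mm long, lying flat along its x on the counter. Origin: middle of its length, underside
- kettle: Bystander: white electric kettle, 156 mm diameter, 203 mm high; handle towards its -x (to 132 mm from the axis), spout towards +x (to 111 mm). Origin: centre of the underside
Mind the look-alikes: they are no part of the job. What is shaped like the lid but yellow is not meant. Leave any turquoise look-alike of the dripper alone.

How it is judged:
By the outcome, as a careful person would: the job done as asked, in the order asked, and still so for the second after the job is handed in, with the robot touching nothing.
It also fails if it takes over 128 s, if anything falls off the work surface, if the arm or the gripper's body presses on something with over 40 N, if the wrist force passes 120 N, or if a joint passes its speed limit or range.

ROBOT

A 6-joint arm with a two-finger parallel gripper is mounted at the origin on the work surface. World frame = base frame: x ahead of the robot, y to its left, z up, the work surface at z = 0. Lengths are in m, angles in rad, forces in N, time in s.
With the tool pointing down it reaches from about 0.275 to 0.725 m from the base axis. Payload 15.9 kg.
Tool frame: the origin (TCP) lies at the very end of the fingers, on their centre line; the grasp point (between the pads) lies 19 mm behind it; z points along the fingers, y is the line along which they close (so a half turn about z gives the same grasp; the last joint's range is limited). The gripper opens to 85 mm and grips with 20 to 120 N. Pads are 22 mm wide; open, the fingers measure 114 mm over their backs; the gripper's body (76 mm by 85 mm) begins 54 mm behind the grasp point. The pads swing forward as they close: fully open they stand 13 mm farther back than shut.
Start: joints at [1.105, 0.213, -0.034, 1.323, 0, 1.571], TCP at [0.225, 0.447, 0.231] pointing down, gripper open.
Joint ranges: [-2.98, 2.98], [-0.74, 1.72], [-1.14, 1.35], [-2.1, 2.04], [-1.57, 1.44], [-3.14, 3.14]. Speed limits (rad/s): [1.89, 1.89, 2.39, 2.57, 3.14, 3.14].

INTERFACE

Orientations are given as a unit quaternion [w, x, y, z].
In Python, from workcell import telemetry, imaging, job_done, spot_in, regions_of, pinpoint gives the robot as it stands.
- The arm moves only by the tool jog_arm, never from a script. Its argument "targets" is text: rows parted by semicolons, each of 7 numbers parted by spaces: the shift along the tool's x, y, z in m, then the turn, a rotation vector about the tool's x, y, z in degrees, then the opening, from 0 (shut) to 1 (fully open). A call has 1 to 20 rows; each row is the pose to reach, as a shift and turn from the pose commanded when the call began, along the tool's axes at that moment; what a row does not reach only later rows make up. A row lasts 1/12 s, in which the tool goes at most 41.7 mm and 7.16 degrees, less where a joint would pass 70% of its speed; a pose out of reach is approached as far as the arm can. A call with a gripper value outside its range is refused whole. The fingers move at their own pace and stop on an object; "squeeze" is the grip in N (left out, the last holds). Time passes only in rows, so rows that repeat a pose let the fingers close. It gives the time, the measured TCP pose, the force, the opening and the grip force at its end, in the units of the state.
- telemetry.get_obs(): the state, without advancing time (a new reading comes with each control period).
- imaging.camera(name): name is "side" or "top"; returns the picture (420x560x3 uint8, blue, green, red); there is no depth.
- imaging.camera_model(name): a dict with "mtx" (3x3 intrinsics, pixels), "k1" (the pictures are not rectified: a ray, as slopes to the right and down, at radius r is drawn at 1 + k1 r^2 times it, then the intrinsics apply), "R" (3x3) and "t" (3): a world point X has camera coordinates R X + t. Camera axes: x right, y down, z forward; pixel columns grow to the right and rows downward; lengths in m; the calibration is good to about 2 mm. A picture is of the moment at which its call begins. camera_model takes no time and is no camera call.
- job_done(): hands the job in; it is judged then, once.
Trained networks look in the newest picture that a camera, given by its name, has taken for a name from the list of things; names that differ only in an ending like _2 or _b are one class to them, and where a whole thing is asked for, a point or a joint stands for the part that bears it (a point fixed in the world has none). Each returns a list of dicts, best first, with "p" (0 to 1); they miss things now and then, are a little off and sometimes report something else, mostly with a low value. They report only what shows in the picture. A call takes as long as a camera call. They do not tell look-alikes from the thing itself.
- spot_in(camera, thing): "box" ([left, top, width, height] in pixels, round what is visible of it).
- regions_of(camera, thing): "mask" (420x560 bool, what is visible of it) and "box" ([left, top, width, height] in pixels, round what is visible of it).
- pinpoint(camera, thing): "at" ([column, row] in pixels: a listed point, or the origin of a listed thing).
The state is a dict: "time_s": time; "q": joint angles; "joint_velocities": joint speeds; "tau": joint torques, N m; "ee_pos": TCP position; "ee_rot": TCP orientation; "ft_force": force on the tool from outside, world axes, zero at the start; "ft_torque": the same for the moment, N m; "opening": finger opening in m; "finger_force": force on a finger pad.
Only numpy, scipy, OpenCV 4.12 (cv2) and the standard library are available. Lean on these libraries where they do the work, as an engineer would, in place of code of your own. Each camera call takes 0.05 s, during which the arm holds its last target. There are 200 camera calls.

## Working session

There is one attempt and no reset: what is moved stays moved. The work goes in short steps, Python scripts to look and compute and a tool call to move; the robot and the scene stay as the last step left them, time stands still between calls to the robot, and variables do not carry over. Pictures are saved under pics/ and viewed, at most 14 in all, crops included, and the job is handed in when it is done.

Besides the shell and the picture viewer there is one more tool, called after "Request:" as a command line: name --argument value ..., lists and objects as JSON in quotes. jog_arm: Moves the arm, as the interface text tells. Its arguments: {"type":"object","properties":{"targets":{"type":"string"},"squeeze":{"type":"number"}},"required":["targets"]}

```bash
mkdir -p pics; ls; cat > h.py <<'E'
import numpy as np, cv2
from workcell import telemetry, imaging, job_done, spot_in, regions_of, pinpoint
def ray(cam,px):
    m=imaging.camera_model(cam);K=np.array(m["mtx"]);R=np.array(m["R"]);t=np.array(m["t"])
    d=np.array([(px[0]-K[0,2])/K[0,0],(px[1]-K[1,2])/K[1,1]]);u=d.copy()
    for _ in range(20): u=d/(1+m["k1"]*(u@u))
    v=R.T@np.array([u[0],u[1],1]);return -R.T@t,v/np.linalg.norm(v)
def at_z(cam,px,z):
    c,v=ray(cam,px);return c+v*(z-c[2])/v[2]
def tri(p1,p2):
    (c1,v1),(c2,v2)=ray("top",p1),ray("side",p2)
    A=np.stack([v1,-v2],1);s=np.linalg.lstsq(A,c2-c1,rcond=None)[0]
    a=c1+s[0]*v1;b=c2+s[1]*v2;return (a+b)/2,np.linalg.norm(a-b)
def proj(cam,X):
    m=imaging.camera_model(cam);K=np.array(m["mtx"]);c=np.array(m["R"])@np.array(X)+np.array(m["t"])
    u=c[:2]/c[2];u=u*(1+m["k1"]*(u@u));return K[:2,:2]@u+K[:2,2]
E
python3 - <<'E'
from h import *
np.set_printoptions(precision=3,suppress=True)
for c in("top","side"):
    cv2.imwrite(f"pics/{c}0.png",imaging.camera(c))
    m=imaging.camera_model(c);print(c,np.array(m["mtx"])[0],m["k1"],-np.array(m["R"]).T@np.array(m["t"]))
    for n in "tray coaster mug dripper press lid small_mug jar spoon kettle".split():
        print(n,[(np.round(d["at"]).tolist(),round(d["p"],2)) for d in pinpoint(c,n)][:4],[(np.round(d["box"]).tolist(),round(d["p"],2)) for d in spot_in(c,n)][:4])
o=telemetry.get_obs();print(o["time_s"],o["ee_pos"],o["ee_rot"],o["opening"])
E
```

```text
pics
top [479.046   0.    280.372] -0.015313286310015104 [ 0.253 -0.184  1.534]
tray [([145.0, 226.0], 0.92), ([324.0, 285.0], 0.53)] [([85.0, 127.0, 108.0, 139.0], 0.67)]
coaster [([143.0, 222.0], 0.55)] [([128.0, 208.0, 31.0, 29.0], 0.67)]
mug [([239.0, 252.0], 0.66)] [([222.0, 236.0, 31.0, 26.0], 0.97), ([264.0, 234.0, 31.0, 27.0], 0.25)]
dripper [([265.0, 288.0], 0.94), ([273.0, 250.0], 0.69)] [([262.0, 235.0, 30.0, 25.0], 0.71), ([250.0, 272.0, 27.0, 29.0], 0.69), ([302.0, 274.0, 50.0, 18.0], 0.5)]
press [([334.0, 239.0], 0.54)] [([302.0, 274.0, 51.0, 18.0], 0.68), ([328.0, 233.0, 14.0, 14.0], 0.64)]
lid [([236.0, 160.0], 0.88), ([235.0, 195.0], 0.66)] [([226.0, 184.0, 18.0, 21.0], 0.87), ([225.0, 153.0, 22.0, 20.0], 0.59)]
small_mug [([284.0, 191.0], 0.81)] [([227.0, 182.0, 18.0, 21.0], 0.28)]
jar [([339.0, 167.0], 0.71)] [([327.0, 151.0, 28.0, 30.0], 0.67)]
spoon [([325.0, 284.0], 0.75)] [([304.0, 277.0, 47.0, 17.0], 0.79)]
kettle [([423.0, 265.0], 0.61), ([282.0, 193.0], 0.32)] [([404.0, 222.0, 57.0, 83.0], 0.92)]
side [486.268   0.    282.863] -0.05209340353436524 [-0.188 -0
[... 343 characters left out ...]
 31.0], 0.68)]
press [([325.0, 261.0], 0.79), ([406.0, 354.0], 0.54)] [([173.0, 154.0, 31.0, 15.0], 0.66), ([318.0, 239.0, 20.0, 34.0], 0.53)]
lid [([300.0, 169.0], 0.75), ([276.0, 187.0], 0.64), ([271.0, 288.0], 0.22)] [([267.0, 168.0, 22.0, 24.0], 0.77), ([292.0, 151.0, 20.0, 24.0], 0.67), ([376.0, 187.0, 31.0, 47.0], 0.58)]
small_mug [([319.0, 208.0], 0.77)] [([298.0, 188.0, 34.0, 25.0], 0.57)]
jar [([390.0, 224.0], 0.59), ([223.0, 215.0], 0.49)] [([376.0, 188.0, 32.0, 44.0], 0.7)]
spoon [([271.0, 287.0], 0.76)] [([241.0, 267.0, 64.0, 35.0], 0.68)]
kettle [([406.0, 351.0], 0.81)] [([359.0, 263.0, 106.0, 123.0], 0.9)]
2.1 [0.225 0.447 0.231] [-0.     0.231  0.973  0.   ] 0.0854421675025358
```

View pics/top0.png

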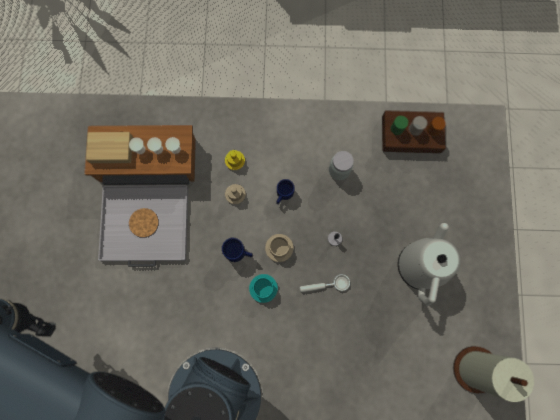

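View pics/side0.png

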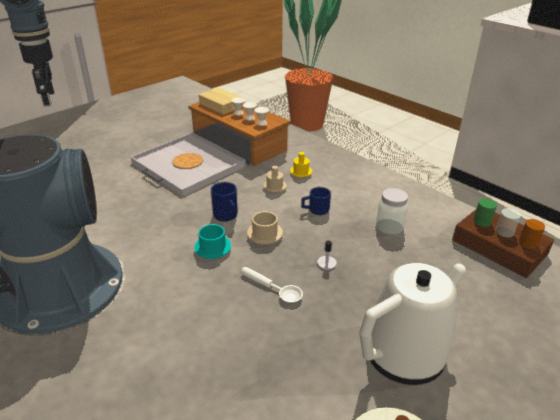

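The top view shows the tall navy mug at (237,250) with its handle to the right, and the press at (334,239). The coaster on the tray is at (144,222).

- **Dripper:** the candidates are beige (279,248) and turquoise (264,289). The beige one fits the description.
- **Lid:** the candidates are beige (235,195) and yellow (235,160). The beige one fits the description.
- **Mug:** the candidates are tall (237,250) and small (285,190). The side view shows the one at side (224,202) is taller.

Next I'll fit positions by silhouette and check one enlarged crop.

```bash
cat >> h.py <<'E'
from scipy.optimize import minimize
P={"mug":[(34,0),(34,85)],"dripper":[(21,0),(25,10),(45,10),(45,14),(32,14),(32,56)],"press":[(23,0),(23,6),(4,6),(4,42),(8,42),(8,66)],
"lid":[(21,0),(24,8),(34,8),(34,12),(24,12),(24,38),(17,46),(9,46),(9,72)],"coaster":[(48,0),(48,5)],"small_mug":[(29,0),(29,58)],"jar":[(37,0),(37,100)]}
S=4
def sil(cam,n,x):
    im=np.zeros((420*S,560*S),np.uint8);a=np.linspace(0,2*np.pi,32)
    def hull(pts):
        q=np.array([proj(cam,p) for p in pts]);q=np.round((q+.5)*S*16).astype(np.int32)
        cv2.fillConvexPoly(im,cv2.convexHull(q),1,shift=4)
    def ring(r,z): return [(x[0]+r*np.cos(t)/1e3,x[1]+r*np.sin(t)/1e3,x[2]+z/1e3) for t in a]
    p=P[n]
    for (r,z),(r2,z2) in zip(p,p[1:]): hull(ring(r,z)+ring(r2,z2))
    if len(x)>3:
        c,s=np.cos(x[3]),np.sin(x[3])
        L,z0,z1={"mug":(62,20,70),"small_mug":(51,14,46)}[n]
        def box(y0,y1,za,zb): hull([(x[0]+(c*u-s*v)/1e3,x[1]+(s*u+c*v)/1e3,x[2]+w/1e3) for u in(-5,5) for v in(y0,y1) for w in(za,zb)])
        box(30,L,z0,z0+10);box(30,L,z1-10,z1);box(L-10,L,z0,z1)
    return im
def mask(cam,n,near):
    r=[d for d in regions_of(cam,n) if cv2.pointPolygonTest(np.float32([[d["box"][0],d["box"][1]],[d["box"][0]+d["box"][2],d["box"][1]],[d["box"][0]+d["box"][2],d["box"][1]+d["box"][3]],[d["box"][0],d["box"][1]+d["box"][3]]]),tuple(map(float,near)),False)>=0]
    return cv2.resize(r[0]["mask"].astype(np.uint8),None,fx=S,fy=S,interpolation=cv2.INTER_NEAREST) if r else None
def fit(n,ms,x0,zfix=None):
    full=lambda v: v if zfix is None else np.r_[v[:2],zfix,v[2:]]
    def cost(v):
        c=0
        for cam,m in ms.items():
            s=sil(cam,n,full(v));c+=1-(s&m).sum()/max(1,(s|m).sum())
        return c
    sim=np.vstack([x0]+[np.array(x0)+np.eye(len(x0))[i]*(.5 if i==(3 if zfix is None else 2) else .01) for i in range(len(x0))])
    r=minimize(cost,x0,method="Nelder-Mead",options=dict(initial_simplex=sim,xatol=3e-4,fatol=1e-3,maxiter=150))
    return full(r.x),r.fun
E
cat > m.py <<'E'
from h import *
np.set_printoptions(precision=4,suppress=True)
T={}
for c in("top","side"): T[c]=imaging.camera(c)
G={"mug":((234,250),(224,200)),"dripper":((279,248),(264,227)),"press":((334,239),(327,258)),"lid":((235,195),(276,181)),"coaster":((144,222),(187,161)),"small_mug":((285,190),(319,200))}
for n,(a,b) in G.items():
    ms={c:mask(c,n,p) for c,p in(("top",a),("side",b))};miss=[c for c in ms if ms[c] is None];ms={c:m for c,m in ms.items() if m is not None}
    z=.010 if n=="coaster" else 0.
    x0=list(at_z("top",a,z+.03)[:2]); yaw=[-2.] if "mug" in n else []
    print(n,"miss",miss,end=" ")
    if len(ms)==2: print("free z",*fit(n,ms,x0+[z]+yaw),end=" ")
    print("z fixed",*fit(n,ms,x0+yaw,z),flush=True)
cr=lambda i,x,y,w,h,s:cv2.resize(i[y:y+h,x:x+w],(w*s,h*s),interpolation=cv2.INTER_CUBIC)
cv2.imwrite("pics/crop.png",np.hstack([cr(T["top"],215,145,130,160,3),cr(T["side"],190,145,130,160,3)]))
E
python3 m.py
```

```text
mug miss [] Traceback (most recent call last):
  File "m.py", line 11, in <module>
    if len(ms)==2: print("free z",*fit(n,ms,x0+[z]+yaw),end=" ")
                                   ~~~^^^^^^^^^^^^^^^^^
  File "h.py", line 46, in fit
    r=minimize(cost,x0,method="Nelder-Mead",options=dict(initial_simplex=sim,xatol=3e-4,fatol=1e-3,maxiter=150))
    res = _minimize_neldermead(fun, x0, args, callback, bounds=bounds,
                               **options)
    fxr = func(xr)
    fx = function(np.copy(x), *(wrapper_args + args))
  File "h.py", line 43, in cost
    s=sil(cam,n,full(v));c+=1-(s&m).sum()/max(1,(s|m).sum())
  File "h.py", line 28, in sil
    for (r,z),(r2,z2) in zip(p,p[1:]): hull(ring(r,z)+ring(r2,z2))
                                       ~~~~^^^^^^^^^^^^^^^^^^^^^^^
  File "h.py", line 24, in hull
    q=np.array([proj(cam,p) for p in pts]);q=np.round((q+.5)*S*16).astype(np.int32)
                ~~~~^^^^^^^
  File "h.py", line 15, in proj
    m=imaging.camera_model(cam);K=np.array(m["mtx"]);c=np.array(m["R"])@np.array(X)+np.array(m["t"])
ValueError: time passes only in moves, steps and waits
```

The calibration gets queried once per point, so I'll cache it.

```bash
python3 - <<'E'
s=open('h.py').read()
s=s.replace("imaging.camera_model(cam)","CM[cam]").replace("def ray",'CM={c:imaging.camera_model(c) for c in("top","side")}\ndef ray',1)
open('h.py','w').write(s)
E
time python3 m.py
```

```text
mug miss [] free z [ 0.4449 -0.0411  0.0041 -0.9374] 0.2286148699573215 z fixed [ 0.4453 -0.0408  0.     -0.9318] 0.2380448309096579
dripper miss [] free z [ 0.4607 -0.1816  0.0005] 0.13586165344107137 z fixed [ 0.4606 -0.1815  0.    ] 0.13716281954886966
press miss [] free z [ 0.4962 -0.3609  0.0011] 0.25295511959241834 z fixed [ 0.4964 -0.361   0.    ] 0.256286217139736
lid miss [] free z [ 0.6343 -0.0338  0.0032] 0.18693306678113097 z fixed [ 0.6358 -0.0329  0.    ] 0.2081956465264856
coaster miss ['top'] z fixed [0.5355 0.2603 0.01  ] 0.09018648731274836
small_mug miss [] free z [ 0.6454 -0.197   0.0012 -1.4728] 0.3784505687928903 z fixed [ 0.6455 -0.1962  0.     -1.4728] 0.382299236443155
real	0m9.939s
user	0m7.089s
sys	0m1.069s
```

View pics/crop.png

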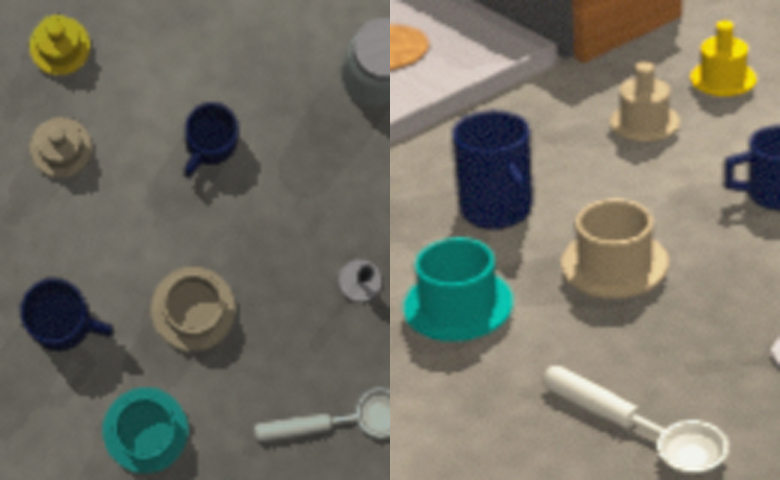

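The crop confirms the targets: beige dripper (top 279,248), beige lid (top 235,195), and tall navy mug with its handle to the lower right (about (250,256) in top). The mug's yaw fit settled in a wrong minimum. I'll refit it along with the coaster, and print move numbers.

```bash
cat >> h.py <<'E'
from scipy.spatial.transform import Rotation as Ro
def plan(wps):
    """wps: (x,y,z,azimuth deg of tool y mod 180) -> shift/turn in current tool axes, assuming level tool kept"""
    o=telemetry.get_obs();q=np.array(o["ee_rot"]);R=Ro.from_quat(np.r_[q[1:],q[0]]).as_matrix();p=np.array(o["ee_pos"])
    print("t",round(o["time_s"],2),"p",np.round(p,4),"az",round(float(np.degrees(np.arctan2(R[1,1],R[0,1]))),1),"tilt z",np.round(R[:,2],3),"q",np.round(o["q"],2),"open",round(o["opening"],4))
    for w in wps:
        z=np.array([0,0,-1.]);a=np.radians(w[3]);best=None
        for s in(0,np.pi):
            y=np.array([np.cos(a+s),np.sin(a+s),0]);W=np.stack([np.cross(y,z),y,z],1)
            v=Ro.from_matrix(R.T@W).as_rotvec(degrees=True)
            if best is None or np.linalg.norm(v)<np.linalg.norm(best): best=v
        print(w,"->",np.round(R.T@(np.array(w[:3])-p),4),np.round(best,2))
E
python3 - <<'E'
from h import *
np.set_printoptions(precision=4,suppress=True)
I={c:imaging.camera(c) for c in("top","side")}
ms={c:mask(c,"mug",p) for c,p in(("top",(234,250)),("side",(224,200)))}
r=fit("mug",ms,[.445,-.041,0,2.8]);print(r);r=fit("mug",ms,[.445,-.041,2.8],0.);print(r)
cm={}
for c,(u,v) in(("top",(144,222)),("side",(187,161))):
    h=cv2.cvtColor(I[c],cv2.COLOR_BGR2HSV);m=((h[...,0]<25)&(h[...,1]>90)).astype(np.uint8)
    n,l,st,ce=cv2.connectedComponentsWithStats(m);k=l[v,u];print(c,st[k],ce[k])
    cm[c]=cv2.resize((l==k).astype(np.uint8),None,fx=S,fy=S,interpolation=cv2.INTER_NEAREST)
print(fit("coaster",cm,[.535,.26,.01]),fit("coaster",cm,[.535,.26],.01))
x=r[0];az=np.degrees(x[3]);plan([(x[0],x[1],.2,az),(x[0],x[1],.03,az)])
E
```

```text
(array([ 0.4458, -0.0401,  0.    ,  2.8598]), np.float64(0.19964928188345477))
(array([ 0.4456, -0.0401,  0.    ,  2.8575]), np.float64(0.1990651145898641))
top [129 208  29  29 655] [143.142  222.3023]
side [173 153  30  16 376] [187.2739 160.383 ]
(array([0.5315, 0.2577, 0.0114]), np.float64(0.15325406487550997)) (array([0.532 , 0.2585, 0.01  ]), np.float64(0.1555929663860809))
t 3.2 p [0.2246 0.4467 0.2313] az 63.3 tilt z [ 0. -0. -1.] q [ 1.1   0.21 -0.03  1.32 -0.    1.57] open 0.0854
(np.float64(0.44564214518797074), np.float64(-0.04009757286170958), 0.2, np.float64(163.7240214787787)) -> [-0.4162 -0.3357  0.0313] [-0.    0.   79.59]
(np.float64(0.44564214518797074), np.float64(-0.04009757286170958), 0.03, np.float64(163.7240214787787)) -> [-0.4162 -0.3357  0.2013] [-0.    0.   79.59]
```

Request:
jog_arm --targets "-0.04 -0.032 0.003 0 0 7 1;-0.08 -0.064 0.006 0 0 14 1;-0.12 -0.097 0.009 0 0 21 1;-0.16 -0.129 0.012 0 0 28 1;-0.2 -0.161 0.015 0 0 35 1;-0.24 -0.194 0.018 0 0 42 1;-0.28 -0.226 0.021 0 0 49 1;-0.32 -0.258 0.024 0 0 56 1;-0.36 -0.29 0.027 0 0 63 1;-0.4 -0.323 0.03 0 0 70 1;-0.4162 -0.3357 0.0313 0 0 77 1;-0.4162 -0.3357 0.0313 0 0 79.6 1;-0.4162 -0.3357 0.0313 0 0 79.6 1;-0.4162 -0.3357 0.0313 0 0 79.6 1;-0.4162 -0.3357 0.0313 0 0 79.6 1;-0.4162 -0.3357 0.0313 0 0 79.6 1;-0.4162 -0.3357 0.0313 0 0 79.6 1" --squeeze 40

```text
time_s: 4.62
ee_pos: [0.4454, -0.0393, 0.2001]
ee_rot: [-0.0, 0.8, 0.6, 0.0]
ft_force: [0.8, 0.6, -0.5]
opening: 0.0851
finger_force: 0.0
```

Request:
jog_arm --targets "0 -0.0005 0.04 0 0 0 1;0 -0.0005 0.08 0 0 0 1;0 -0.0005 0.11 0 0 0 1;0 -0.0005 0.13 0 0 0 1;0 -0.0005 0.15 0 0 0 1;0 -0.0005 0.165 0 0 0 1;0 -0.0005 0.165 0 0 0 1;0 -0.0005 0.165 0 0 0 0.7;0 -0.0005 0.165 0 0 0 0.6;0 -0.0005 0.165 0 0 0 0.6;0 -0.0005 0.165 0 0 0 0.6;0 -0.0005 0.165 0 0 0 0.6;0 -0.0005 0.165 0 0 0 0.6" --squeeze 40

```text
time_s: 5.7
ee_pos: [0.4458, -0.0396, 0.0362]
ee_rot: [0.0, 0.8, 0.6, 0.001]
ft_force: [-3.8, 4.2, 10.0]
opening: 0.0657
finger_force: 46.0
```

Request:
jog_arm --targets "0 0 -0.01 0 0 0 0.6;0 0 -0.03 0 0 0 0.6;0 0 -0.06 0 0 0 0.6;0 0 -0.09 0 0 0 0.6;0 0 -0.12 0 0 0 0.6;0 0 -0.12 0 0 0 0.6;0 0 -0.12 0 0 0 0.6;0 0 -0.12 0 0 0 0.6"

```text
time_s: 6.37
ee_pos: [0.445, -0.04, 0.1546]
ee_rot: [0.0, 0.8, 0.6, -0.0]
ft_force: [-0.2, 0.1, -3.7]
opening: 0.0659
finger_force: 46.4
```

```bash
cat > look.py <<'E'
import sys
from h import *
# look.py name [x y w h scale cam]...
out=[]
name=sys.argv[1];a=sys.argv[2:]
for i in range(0,len(a),6):
    x,y,w,h,s=map(int,a[i:i+5]);im=imaging.camera(a[i+5]);out.append(cv2.resize(im[y:y+h,x:x+w],(w*s,h*s),interpolation=cv2.INTER_CUBIC))
cv2.imwrite(f"pics/{name}.png",np.hstack(out))
E
python3 look.py lift 180 90 130 160 3 side 200 190 130 160 3 top
python3 - <<'E'
from h import *
imaging.camera("side");imaging.camera("top")
for c,n in(("side","mug"),("top","mug"),("side","coaster"),("top","coaster"),("top","tray"),("side","tray")):
    print(c,n,[(np.round(d["at"],1),round(d["p"],2)) for d in pinpoint(c,n)][:2])
plan([(.5325,.259,.2,80),(.5325,.259,.2,60),(.5325,.259,.2,45)])
E
```

```text
side mug [(array([222.2, 179.4]), 0.83)]
top mug [(array([145.4, 225.7]), 0.67), (array([139.6, 222.4]), 0.24)]
side coaster [(array([186.6, 160.3]), 0.56)]
top coaster [(array([143.5, 224.5]), 0.91)]
top tray [(array([145.9, 222.8]), 0.96)]
side tray [(array([188.1, 162.7]), 0.72), (array([388.4, 223.2]), 0.44)]
t 6.87 p [ 0.4451 -0.04    0.1548] az -16.3 tilt z [-0.  0. -1.] q [-0.09  0.13 -0.32  1.11 -0.    1.77] open 0.0659
(0.5325, 0.259, 0.2, 80) -> [ 0.3115  0.     -0.0452] [-1.000e-02  1.000e-02  8.371e+01]
(0.5325, 0.259, 0.2, 60) -> [ 0.3115  0.     -0.0452] [-2.000e-02 -1.000e-02 -7.629e+01]
(0.5325, 0.259, 0.2, 45) -> [ 0.3115  0.     -0.0452] [-2.000e-02 -0.000e+00 -6.129e+01]
```

View pics/lift.png

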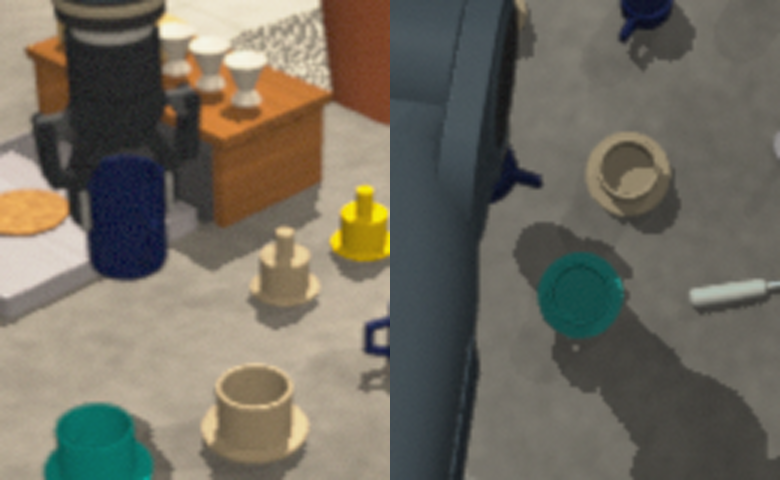

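The mug hangs level between the fingers (side crop 128,215). One quick re-estimate of the coaster from each camera separately before carrying.

```bash
python3 - <<'E'
from h import *
np.set_printoptions(precision=4,suppress=True)
for c,(u,v) in(("top",(144,222)),("side",(187,161))):
    I=imaging.camera(c);h=cv2.cvtColor(I,cv2.COLOR_BGR2HSV);m=((h[...,0]<25)&(h[...,1]>90)).astype(np.uint8)
    n,l,st,ce=cv2.connectedComponentsWithStats(m);k=l[v,u]
    print(c,at_z(c,ce[k],.014), fit("coaster",{c:cv2.resize((l==k).astype(np.uint8),None,fx=S,fy=S,interpolation=cv2.INTER_NEAREST)},[.535,.26],.01))
    for d in regions_of(c,"coaster")[:2]:
        ys,xs=np.nonzero(d["mask"]);print(d["p"],at_z(c,(xs.mean(),ys.mean()),.014),len(xs))
    for d in regions_of(c,"mug")[:1]: ys,xs=np.nonzero(d["mask"]);print("mug",d["p"],d["box"])
print("mug origin by side pinpoint",at_z("side",(222.2,179.4),.1185))
plan([(.534,.26,.2,15)])
E
```

```text
top [0.5295 0.2578 0.014 ] (array([0.5304, 0.2585, 0.01  ]), np.float64(0.0658105939004815))
side [0.5314 0.2544 0.014 ] (array([0.5344, 0.2585, 0.01  ]), np.float64(0.07580174927113703))
0.79 [0.5312 0.2549 0.014 ] 399
mug 0.79 [209.0, 140.7, 29.1, 40.5]
mug origin by side pinpoint [ 0.4392 -0.0499  0.1185]
t 7.17 p [ 0.4452 -0.04    0.155 ] az -16.3 tilt z [ 0. -0. -1.] q [-0.09  0.13 -0.32  1.11 -0.    1.77] open 0.066
(0.534, 0.26, 0.2, 15) -> [ 0.3129  0.0011 -0.045 ] [  0.     0.   -31.29]
```

Request:
jog_arm --targets "0.01 0 -0.02 0 0 -2 0.6;0.03 0 -0.035 0 0 -5 0.6;0.06 0 -0.045 0 0 -9 0.6;0.095 0 -0.045 0 0 -13 0.6;0.13 0 -0.045 0 0 -17 0.6;0.165 0 -0.045 0 0 -21 0.6;0.2 0 -0.045 0 0 -25 0.6;0.235 0 -0.045 0 0 -28 0.6;0.265 0 -0.045 0 0 -31.3 0.6;0.29 0 -0.045 0 0 -31.3 0.6;0.305 0 -0.045 0 0 -31.3 0.6;0.31 0 -0.045 0 0 -31.3 0.6;0.31 0 -0.045 0 0 -31.3 0.6;0.31 0 -0.045 0 0 -31.3 0.6;0.31 0 -0.045 0 0 -31.3 0.6"

```text
time_s: 8.42
ee_pos: [0.532, 0.2566, 0.2001]
ee_rot: [0.0, 0.609, 0.793, -0.0]
ft_force: [0.7, -0.8, -2.6]
opening: 0.0663
finger_force: 46.9
```

```bash
python3 - <<'E'
from h import *
np.set_printoptions(precision=4,suppress=True)
imaging.camera("side");o=telemetry.get_obs();p=o["ee_pos"];z=p[2]-.0364
m=mask("side","mug",proj("side",[p[0],p[1],z+.03]))
print(p,o["ft_force"],o["opening"])
if m is not None: print(fit("mug",{"side":m},[p[0],p[1],3.4],z),fit("mug",{"side":m},[p[0],p[1],z,3.4]))
E
```

```text
[0.532  0.2566 0.2002] [-0.006  -0.6996 -2.9909] 0.06591253179033064
(array([0.5415, 0.2583, 0.1638, 3.2893]), np.float64(0.20677349380729126)) (array([0.5411, 0.2579, 0.1642, 3.2948]), np.float64(0.20718328558451538))
```

Request:
jog_arm --targets "0 0 0.035 0 0 0 0.6;0 0 0.07 0 0 0 0.6;0 0 0.1 0 0 0 0.6;0 0 0.12 0 0 0 0.6;0 0 0.132 0 0 0 0.6;0 0 0.139 0 0 0 0.6;0 0 0.143 0 0 0 0.6;0 0 0.146 0 0 0 0.6;0 0 0.1475 0 0 0 0.6;0 0 0.1485 0 0 0 0.6;0 0 0.1485 0 0 0 0.6;0 0 0.1485 0 0 0 0.6"

```text
time_s: 9.52
ee_pos: [0.5324, 0.2577, 0.052]
ee_rot: [0.0, 0.609, 0.793, 0.0]
ft_force: [-0.3, 0.6, -2.9]
opening: 0.0663
finger_force: 46.8
```

Request:
jog_arm --targets "0 0 0.001 0 0 0 0.6;0 0 0.001 0 0 0 0.6;0 0 0.0015 0 0 0 0.6;0 0 0.0015 0 0 0 0.6"

```text
time_s: 9.85
ee_pos: [0.5325, 0.2578, 0.0512]
ee_rot: [0.0, 0.609, 0.793, 0.001]
ft_force: [-5.4, -1.8, 12.3]
opening: 0.0659
finger_force: 48.2
```

Request:
jog_arm --targets "0 0 0 0 0 0 0.85;0 0 0 0 0 0 1;0 0 0 0 0 0 1;0 0 0 0 0 0 1;0 0 -0.02 0 0 0 1;0 0 -0.05 0 0 0 1;0 0 -0.09 0 0 0 1;0 0 -0.13 0 0 0 1;0 0 -0.165 0 0 0 1;0 0 -0.165 0 0 0 1"

```text
time_s: 10.68
ee_pos: [0.5343, 0.2586, 0.2222]
ee_rot: [0.002, 0.609, 0.793, 0.004]
ft_force: [2.3, 0.8, 1.0]
opening: 0.0856
finger_force: 0.0
```

```bash
python3 - <<'E'
from h import *
plan([(.4606,-.1815,.2,-35),(.4606,-.1815,.2,-16),(.4606,-.1815,.2,0),(.4606,-.1815,.022,-16)])
E
```

```text
t 10.68 p [0.5343 0.2586 0.2222] az 15.0 tilt z [ 0.008  0.004 -1.   ] q [ 0.45  0.4   0.2   1.36 -0.    1.76] open 0.0856
(0.4606, -0.1815, 0.2, -35) -> [-0.406  -0.1854  0.0198] [ 0.45 -0.32 50.01]
(0.4606, -0.1815, 0.2, -16) -> [-0.406  -0.1854  0.0198] [ 0.49 -0.24 31.01]
(0.4606, -0.1815, 0.2, 0) -> [-0.406  -0.1854  0.0198] [ 0.51 -0.17 15.01]
(0.4606, -0.1815, 0.022, -16) -> [-0.4064 -0.187   0.1978] [ 0.49 -0.24 31.01]
```

Request:
jog_arm --targets "-0.03 -0.014 0 0 0 5 1;-0.066 -0.03 0 0 0 9 1;-0.1 -0.046 0.002 0 0 14 1;-0.14 -0.063 0.004 0 0 19 1;-0.175 -0.08 0.006 0 0 24 1;-0.21 -0.096 0.008 0 0 29 1;-0.245 -0.112 0.01 0 0 34 1;-0.28 -0.128 0.012 0 0 39 1;-0.315 -0.144 0.014 0 0 44 1;-0.35 -0.16 0.016 0 0 50 1;-0.38 -0.174 0.018 0 0 50 1;-0.4 -0.183 0.018 0 0 50 1;-0.406 -0.1854 0.018 0 0 50 1;-0.406 -0.1854 0.018 0 0 50 1;-0.406 -0.1854 0.018 0 0 50 1;-0.406 -0.1854 0.018 0 0 50 1"

```text
time_s: 12.02
ee_pos: [0.4585, -0.1816, 0.197]
ee_rot: [-0.0, 0.887, 0.462, 0.0]
ft_force: [-0.0, 0.4, -0.0]
opening: 0.0853
finger_force: 0.0
```

```bash
python3 look.py placed 90 150 110 100 4 top 160 120 80 100 4 side
python3 - <<'E'
from h import *
np.set_printoptions(precision=4,suppress=True)
for c in("top","side"): imaging.camera(c)
ms={c:mask(c,"mug",proj(c,[.533,.258,.06])) for c in("top","side")};ms={c:m for c,m in ms.items() if m is not None}
print(list(ms),fit("mug",ms,[.533,.258,.015,3.4]))
for c in ms: print(c,fit("mug",{c:ms[c]},[.533,.258,3.4],.015))
for c in("top","side"): cv2.imwrite(f"pics/x_{c}.png",imaging.camera(c))
plan([(.4606,-.1815,.022,-35)])
E
```

```text
['side'] (array([0.5365, 0.2577, 0.0183, 3.3129]), np.float64(0.07068590937306019))
side (array([0.5395, 0.2627, 0.015 , 3.3182]), np.float64(0.06605762473647225))
t 12.42 p [ 0.4583 -0.1823  0.197 ] az -35.0 tilt z [ 0. -0. -1.] q [-0.38  0.21 -0.13  1.24 -0.    1.8 ] open 0.0855
(0.4606, -0.1815, 0.022, -35) -> [0.002  0.0014 0.175 ] [ 0.   -0.    0.04]
```

View pics/placed.png

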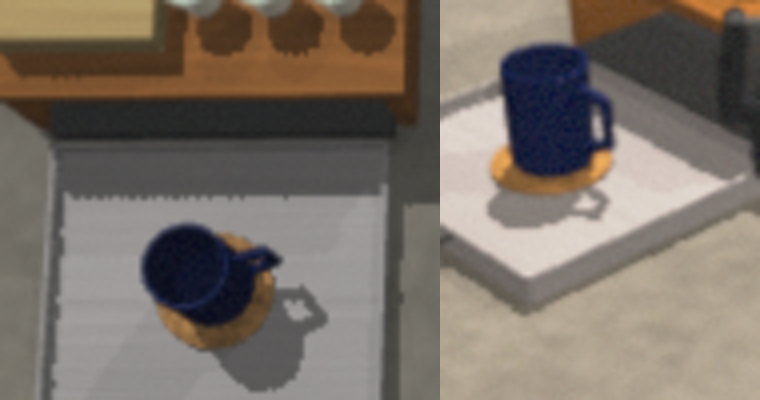

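The mug stands upright on the coaster, with the coaster's margins about even around it (side crop 490–612 against mug 512–590). I'll refine the mug position from the saved top picture by colour and re-check the dripper.

```bash
cat > mugfit.py <<'E'
from h import *
np.set_printoptions(precision=4,suppress=True)
ms={};cs={}
for c,(u,v) in(("top",(137,216)),("side",(187,147))):
    I=cv2.imread(f"pics/x_{c}.png");h=cv2.cvtColor(cv2.medianBlur(I,3),cv2.COLOR_BGR2HSV)
    m=((h[...,0]>105)&(h[...,0]<135)&(h[...,1]>110)).astype(np.uint8)
    n,l,st,ce=cv2.connectedComponentsWithStats(m);k=l[v,u];print(c,st[k])
    ms[c]=cv2.resize((l==k).astype(np.uint8),None,fx=S,fy=S,interpolation=cv2.INTER_NEAREST)
    print(fit("mug",{c:ms[c]},[.533,.258,3.4],.015))
print(fit("mug",ms,[.533,.258,.015,3.4]))
E
python3 mugfit.py
```

```text
top [127 207  31  23 459]
(array([0.5368, 0.2582, 0.015 , 3.2753]), np.float64(0.2603484741665827))
side [176 132  25  31 584]
(array([0.5452, 0.2667, 0.015 , 2.6472]), np.float64(0.20507090674688444))
(array([0.5386, 0.259 , 0.01  , 2.5545]), np.float64(0.4696226033810589))
```

Request:
jog_arm --targets "0.002 0.0014 0.035 0 0 0 1;0.002 0.0014 0.07 0 0 0 1;0.002 0.0014 0.105 0 0 0 1;0.002 0.0014 0.135 0 0 0 1;0.002 0.0014 0.155 0 0 0 1;0.002 0.0014 0.168 0 0 0 1;0.002 0.0014 0.173 0 0 0 1;0.002 0.0014 0.173 0 0 0 1;0.002 0.0014 0.173 0 0 0 1;0.002 0.0014 0.173 0 0 0 0.65;0.002 0.0014 0.173 0 0 0 0.55;0.002 0.0014 0.173 0 0 0 0.55;0.002 0.0014 0.173 0 0 0 0.55;0.002 0.0014 0.173 0 0 0 0.55;0.002 0.0014 0.173 0 0 0 0.55"

```text
time_s: 13.67
ee_pos: [0.4613, -0.1821, 0.0254]
ee_rot: [0.001, 0.887, 0.462, 0.001]
ft_force: [-2.5, 1.2, 12.4]
opening: 0.0627
finger_force: 41.0
```

Request:
jog_arm --targets "0 0 -0.01 0 0 0 0.55;0 0 -0.035 0 0 0 0.55;0 0 -0.07 0 0 0 0.55;0 0 -0.105 0 0 0 0.55;0 0 -0.14 0 0 0 0.55;0 0 -0.17 0 0 0 0.55;0 0 -0.19 0 0 0 0.55;0 0 -0.19 0 0 0 0.55;0 0 -0.19 0 0 0 0.55"

```text
time_s: 14.42
ee_pos: [0.461, -0.182, 0.2155]
ee_rot: [0.001, 0.887, 0.462, 0.001]
ft_force: [0.2, 0.2, -2.3]
opening: 0.0627
finger_force: 45.0
```

```bash
python3 - <<'E'
from h import *
plan([(.534,.258,.2155,15)])
E
```

```text
t 14.42 p [ 0.461  -0.182   0.2155] az -35.0 tilt z [ 0.002 -0.001 -1.   ] q [-0.38  0.2  -0.08  1.28 -0.    1.81] open 0.0627
(0.534, 0.258, 0.2155, 15) -> [ 4.023e-01 -1.925e-01 -2.000e-04] [ 1.600e-01  3.000e-02 -4.999e+01]
```

Request:
jog_arm --targets "0.03 -0.014 0 0 0 -5 0.55;0.066 -0.031 0 0 0 -9 0.55;0.1 -0.048 0 0 0 -14 0.55;0.14 -0.067 0 0 0 -19 0.55;0.175 -0.084 0 0 0 -24 0.55;0.21 -0.1 0 0 0 -29 0.55;0.245 -0.117 0 0 0 -34 0.55;0.28 -0.134 0 0 0 -39 0.55;0.315 -0.151 0 0 0 -44 0.55;0.35 -0.167 0 0 0 -50 0.55;0.375 -0.179 0 0 0 -50 0.55;0.395 -0.189 0 0 0 -50 0.55;0.402 -0.192 0 0 0 -50 0.55;0.402 -0.192 0 0 0 -50 0.55;0.402 -0.192 0 0 0 -50 0.55;0.402 -0.192 0 0 0 -50 0.55"

```text
time_s: 15.75
ee_pos: [0.5335, 0.2565, 0.2137]
ee_rot: [-0.0, 0.609, 0.793, -0.0]
ft_force: [-0.2, -0.3, -1.6]
opening: 0.0626
finger_force: 44.9
```

Request:
jog_arm --targets "0 0 0.03 0 0 0 0.55;0 0 0.055 0 0 0 0.55;0 0 0.07 0 0 0 0.55;0 0 0.075 0 0 0 0.55;0 0 0.075 0 0 0 0.55;0 0 0.075 0 0 0 0.55"

```text
time_s: 16.25
ee_pos: [0.534, 0.2571, 0.14]
ee_rot: [0.0, 0.609, 0.793, 0.0]
ft_force: [0.1, -0.5, -1.9]
opening: 0.0626
finger_force: 44.9
```

```bash
python3 look.py overmug 150 80 80 100 5 side 100 170 76 100 5 top
python3 - <<'E'
from h import *
np.set_printoptions(precision=4,suppress=True)
o=telemetry.get_obs();p=o["ee_pos"];z=p[2]-.0254
imaging.camera("side")
a=mask("side","mug",proj("side",[.533,.258,.05]));b=mask("side","dripper",proj("side",[p[0],p[1],z+.03]))
if a is not None: print("mug",fit("mug",{"side":a},[.533,.258,3.4],.015))
if b is not None: print("dripper",fit("dripper",{"side":b},list(p[:2]),z))
plan([])
E
```

```text
mug (array([0.5409, 0.264 , 0.015 , 3.3742]), np.float64(0.12664461029468344))
dripper (array([0.5406, 0.2557, 0.1151]), np.float64(0.2286053028669972))
t 16.5 p [0.5342 0.2578 0.1399] az 15.0 tilt z [ 0.001  0.001 -1.   ] q [ 0.45  0.43  0.04  1.18 -0.    1.76] open 0.0625
```

View pics/overmug.png

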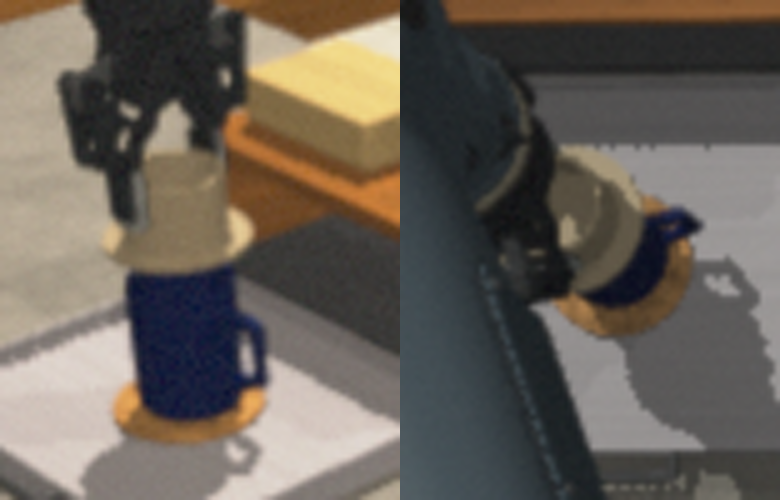

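```bash
python3 - <<'E'
from h import *
def ext(n,x):
    s=sil("side",n,x);ys,xs=np.nonzero(s);return np.round([(xs.min())/S,(xs.max()+1)/S,ys.min()/S,(ys.max()+1)/S],1)
for m in((.5325,.258),(.5325,.263),(.5375,.258)): print("mug",m,ext("mug",[*m,.015]))
for m in((.534,.258),(.534,.263)): print("dr",m,ext("dripper",[*m,.1145]))
print("coaster",ext("coaster",[.532,.258,.01]))
imaging.camera("side")
for n in("mug","dripper","coaster"): print(n,[np.round(d["box"],1) for d in spot_in("side",n)][:3])
E
```

```text
mug (0.5325, 0.258) [173.5 198.8 130.8 165.8]
mug (0.5325, 0.263) [172.5 197.8 130.2 165. ]
mug (0.5375, 0.258) [175.  200.  130.2 165.2]
dr (0.534, 0.258) [169.2 199.5 109.8 135. ]
dr (0.534, 0.263) [168.2 198.5 109.2 134.5]
coaster [172.  203.2 153.  169.5]
mug [array([176.6, 133.2,  28.8,  30.5]), array([319. , 240.1,  19.2,  34.5])]
dripper [array([195.2, 224. ,  33.3,  35.9]), array([170.4, 110.8,  31.3,  21.8]), array([320. , 240.2,  18.3,  31.2])]
coaster [array([173.1, 157.9,  29.6,  11.3])]
```

Dripper and mug line up within about 2 mm (brim 170–201, mug 175–198, coaster 173–203 in side pixels), so I'll lower.

Request:
jog_arm --targets "0 0 0.006 0 0 0 0.55;0 0 0.012 0 0 0 0.55;0 0 0.017 0 0 0 0.55;0 0 0.02 0 0 0 0.55;0 0 0.022 0 0 0 0.55;0 0 0.023 0 0 0 0.55;0 0 0.0235 0 0 0 0.55;0 0 0.0235 0 0 0 0.55"

```text
time_s: 17.37
ee_pos: [0.5338, 0.2577, 0.1156]
ee_rot: [0.0, 0.609, 0.793, 0.0]
ft_force: [-0.5, -0.0, -1.6]
opening: 0.0626
finger_force: 45.0
```

Request:
jog_arm --targets "0 0 0.001 0 0 0 0.55;0 0 0.001 0 0 0 0.55;0 0 0.0015 0 0 0 0.55;0 0 0.0015 0 0 0 0.55"

```text
time_s: 17.7
ee_pos: [0.534, 0.2578, 0.1154]
ee_rot: [0.0, 0.609, 0.793, 0.001]
ft_force: [-6.3, -3.2, 17.3]
opening: 0.0628
finger_force: 46.6
```

Request:
jog_arm --targets "0 0 -0.0008 0 0 0 0.55;0 0 -0.0008 0 0 0 0.75;0 0 -0.0008 0 0 0 1;0 0 -0.0008 0 0 0 1;0 0 -0.0008 0 0 0 1;0 0 -0.0008 0 0 0 1;0 0 -0.02 0 0 0 1;0 0 -0.05 0 0 0 1;0 0 -0.085 0 0 0 1;0 0 -0.11 0 0 0 1;0 0 -0.11 0 0 0 1;0 0 -0.11 0 0 0 1"

```text
time_s: 18.7
ee_pos: [0.5345, 0.258, 0.2253]
ee_rot: [0.001, 0.609, 0.793, 0.001]
ft_force: [0.5, 1.1, -1.3]
opening: 0.0855
finger_force: 0.0
```

```bash
python3 - <<'E'
from h import *
plan([(.496,-.361,.2,-40),(.496,-.361,.2,-50)])
E
```

```text
t 18.7 p [0.5345 0.258  0.2253] az 15.0 tilt z [ 0.002  0.001 -1.   ] q [ 0.45  0.41  0.22  1.38 -0.    1.76] open 0.0855
(0.496, -0.361, 0.2, -40) -> [-0.5879 -0.1976  0.0245] [ 0.13 -0.1  55.01]
(0.496, -0.361, 0.2, -50) -> [-0.5879 -0.1976  0.0245] [ 0.12 -0.11 65.01]
```

Request:
jog_arm --targets "-0.025 -0.008 0 0 0 3 1;-0.06 -0.02 0.003 0 0 7 1;-0.097 -0.033 0.006 0 0 11 1;-0.135 -0.045 0.009 0 0 15 1;-0.173 -0.058 0.011 0 0 19 1;-0.21 -0.071 0.013 0 0 23 1;-0.248 -0.083 0.015 0 0 27 1;-0.286 -0.096 0.017 0 0 31 1;-0.324 -0.109 0.019 0 0 35 1;-0.36 -0.121 0.02 0 0 39 1;-0.398 -0.134 0.021 0 0 43 1;-0.436 -0.147 0.022 0 0 47 1;-0.474 -0.159 0.023 0 0 51 1;-0.512 -0.172 0.024 0 0 55 1;-0.545 -0.183 0.0245 0 0 55 1;-0.57 -0.1915 0.0245 0 0 55 0.6;-0.588 -0.1976 0.0245 0 0 55 0.6;-0.588 -0.1976 0.0245 0 0 55 0.6;-0.588 -0.1976 0.0245 0 0 55 0.6;-0.588 -0.1976 0.0245 0 0 55 0.6"

```text
time_s: 20.37
ee_pos: [0.4949, -0.3608, 0.1985]
ee_rot: [-0.001, 0.906, 0.423, -0.0]
ft_force: [0.3, 0.2, 0.7]
opening: 0.0516
finger_force: 0.0
```

```bash
python3 look.py dripped 150 80 80 100 5 side 100 170 76 100 5 top
python3 - <<'E'
from h import *
np.set_printoptions(precision=4,suppress=True)
imaging.camera("side");imaging.camera("top")
for c,q in(("top",(334,239)),("side",(327,258))):
    m=mask(c,"press",q)
    if m is not None: print(c,"press",fit("press",{c:m},[.496,-.361],0.))
ms={}
for c in("top","side"):
    m=mask(c,"dripper",proj(c,[.534,.258,.12]))
    if m is not None: ms[c]=m;print(c,"dripper",fit("dripper",{c:m},[.534,.258],.09))
if len(ms)==2: print(fit("dripper",ms,[.534,.258,.09]))
plan([(.496,-.361,.041,-40)])
E
```

```text
side press (array([ 0.4983, -0.3611,  0.    ]), np.float64(0.18954494170740877))
top dripper (array([0.5353, 0.2583, 0.09  ]), np.float64(0.07030837004405288))
t 20.77 p [ 0.4953 -0.3611  0.1996] az -40.0 tilt z [ 0. -0. -1.] q [-0.63  0.46  0.23  1.34  0.    1.64] open 0.0512
(0.496, -0.361, 0.041, -40) -> [0.0005 0.0005 0.1586] [ 0.01 -0.    0.04]
```

View pics/dripped.png

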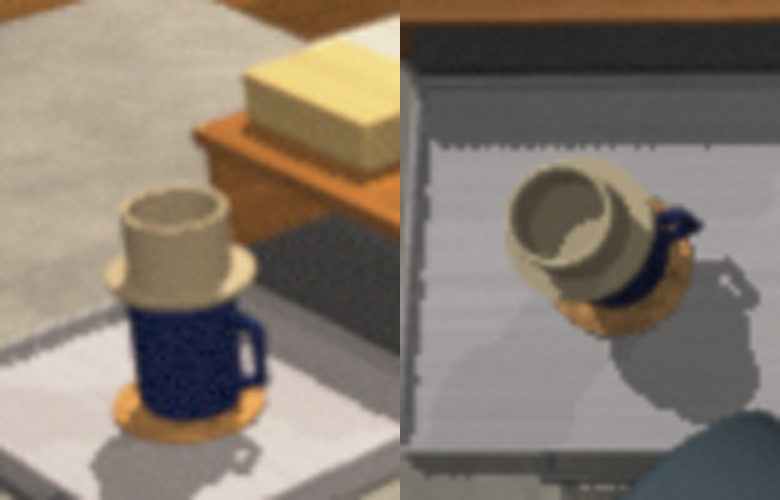

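The dripper sits level with its brim on the mug rim (side crop brim 105–258, row 275), centred. Next is the press.

Request:
jog_arm --targets "0.001 0.001 0.03 0 0 0 0.6;0.001 0.001 0.065 0 0 0 0.6;0.001 0.001 0.1 0 0 0 0.6;0.001 0.001 0.13 0 0 0 0.6;0.001 0.001 0.15 0 0 0 0.6;0.001 0.001 0.158 0 0 0 0.6;0.001 0.001 0.158 0 0 0 0.6;0.001 0.001 0.158 0 0 0 0.6;0.001 0.001 0.158 0 0 0 0.4;0.001 0.001 0.158 0 0 0 0.2;0.001 0.001 0.158 0 0 0 0;0.001 0.001 0.158 0 0 0 0;0.001 0.001 0.158 0 0 0 0;0.001 0.001 0.158 0 0 0 0;0.001 0.001 0.158 0 0 0 0;0.001 0.001 0.158 0 0 0 0" --squeeze 30

```text
time_s: 22.1
ee_pos: [0.4971, -0.3617, 0.0428]
ee_rot: [0.001, 0.906, 0.423, 0.0]
ft_force: [-1.8, 1.6, 8.5]
opening: 0.0147
finger_force: 29.1
```

Request:
jog_arm --targets "0 0 -0.01 0 0 0 0;0 0 -0.035 0 0 0 0;0 0 -0.07 0 0 0 0;0 0 -0.105 0 0 0 0;0 0 -0.14 0 0 0 0;0 0 -0.17 0 0 0 0;0 0 -0.18 0 0 0 0;0 0 -0.18 0 0 0 0;0 0 -0.18 0 0 0 0"

```text
time_s: 22.85
ee_pos: [0.4966, -0.3614, 0.2214]
ee_rot: [0.0, 0.906, 0.423, 0.0]
ft_force: [0.5, -0.3, -1.4]
opening: 0.015
finger_force: 29.5
```

```bash
python3 look.py presslift 290 130 90 100 5 side
python3 - <<'E'
from h import *
plan([(.534,.258,.222,15)])
E
```

```text
t 22.9 p [ 0.4962 -0.3611  0.2203] az -40.0 tilt z [-0.001  0.001 -1.   ] q [-0.63  0.46  0.28  1.4   0.    1.64] open 0.0148
(0.534, 0.258, 0.222, 15) -> [ 0.4986 -0.3688 -0.0012] [-8.000e-02 -4.000e-02 -5.499e+01]
```

View pics/presslift.png

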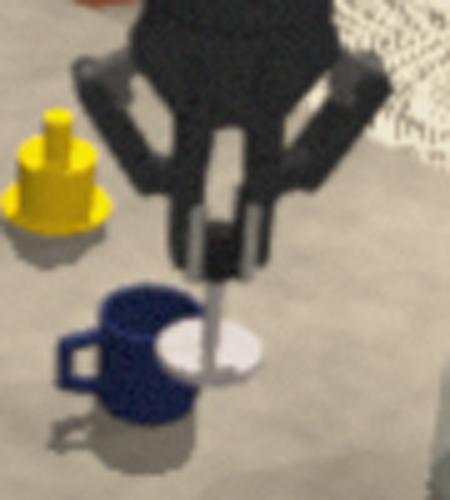

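The press hangs upright in the fingers (crop: stem 210, disc about (212,350)). Now I'll carry it over the dripper.

Request:
jog_arm --targets "0.02 -0.015 0 0 0 -3 0;0.048 -0.036 0 0 0 -7 0;0.078 -0.058 -0.001 0 0 -10 0;0.109 -0.081 -0.001 0 0 -14 0;0.14 -0.104 -0.001 0 0 -18 0;0.171 -0.127 -0.001 0 0 -21 0;0.202 -0.15 -0.001 0 0 -24 0;0.233 -0.172 -0.001 0 0 -28 0;0.264 -0.195 -0.001 0 0 -31 0;0.295 -0.218 -0.001 0 0 -35 0;0.326 -0.241 -0.001 0 0 -38 0;0.357 -0.264 -0.001 0 0 -42 0;0.388 -0.287 -0.001 0 0 -46 0;0.419 -0.31 -0.001 0 0 -50 0;0.448 -0.331 -0.001 0 0 -53 0;0.472 -0.349 -0.001 0 0 -55 0;0.489 -0.362 -0.001 0 0 -55 0;0.4986 -0.3688 -0.001 0 0 -55 0;0.4986 -0.3688 -0.001 0 0 -55 0;0.4986 -0.3688 -0.001 0 0 -55 0"

```text
time_s: 24.57
ee_pos: [0.534, 0.2572, 0.2213]
ee_rot: [-0.0, 0.609, 0.793, -0.001]
ft_force: [-0.3, -0.5, 0.2]
opening: 0.0146
finger_force: 29.6
```

```bash
python3 look.py overdrip 140 50 100 100 5 side 100 150 50 100 5 top
python3 - <<'E'
from h import *
np.set_printoptions(precision=4,suppress=True)
imaging.camera("side");o=telemetry.get_obs();p=o["ee_pos"]
b=mask("side","dripper",proj("side",[.534,.258,.12]));a=mask("side","press",proj("side",[p[0],p[1],p[2]-.04]))
if b is not None: print("dr",fit("dripper",{"side":b},[.534,.258],.09))
s=sil("side","press",[p[0],p[1],p[2]-.0428]);d=sil("side","dripper",[.534,.258,.09])
for n,k in(("press exp",s),("drip exp",d),("drip obs",b),("press obs",a)):
    if k is not None: ys,xs=np.nonzero(k);print(n,xs.min()/S,xs.max()/S,ys.min()/S,ys.max()/S)
plan([(.534,.258,.155,15)])
E
```

```text
dr (array([0.5415, 0.2619, 0.09  ]), np.float64(0.11315991658434854))
press exp 174.75 190.75 89.0 114.5
drip exp 170.0 200.0 117.25 142.25
drip obs 172.0 199.75 118.0 140.75
press obs 178.0 190.75 100.0 112.75
t 24.82 p [0.5345 0.2566 0.2226] az 14.9 tilt z [ 0. -0. -1.] q [ 0.45  0.41  0.22  1.38 -0.    1.76] open 0.0146
(0.534, 0.258, 0.155, 15) -> [ 0.0015 -0.0002  0.0676] [ 0.    0.01 -0.07]
```

View pics/overdrip.png

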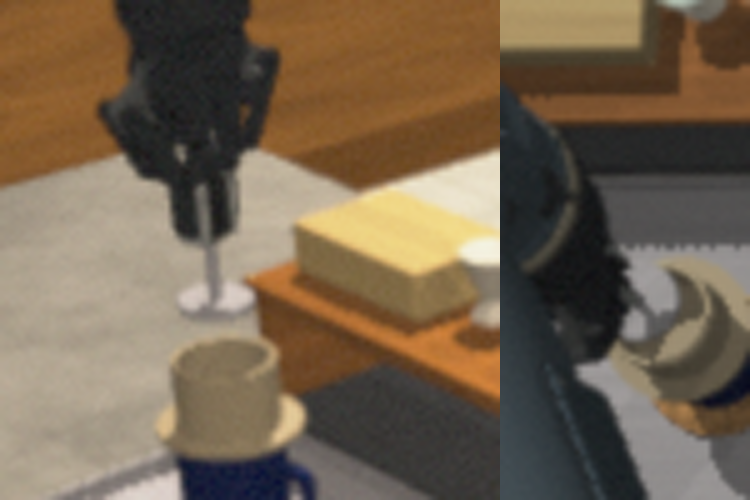

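Press disc is at side (183,110) over the cup mouth at (185,122), about 1.5 mm off. I'll correct that and lower.

Request:
jog_arm --targets "0 0.0013 0.01 0 0 0 0;0 0.0013 0.02 0 0 0 0;0 0.0013 0.028 0 0 0 0;0 0.0013 0.035 0 0 0 0;0 0.0013 0.042 0 0 0 0;0 0.0013 0.05 0 0 0 0;0 0.0013 0.058 0 0 0 0;0 0.0013 0.064 0 0 0 0;0 0.0013 0.067 0 0 0 0;0 0.0013 0.069 0 0 0 0;0 0.0013 0.069 0 0 0 0;0 0.0013 0.069 0 0 0 0"

```text
time_s: 25.82
ee_pos: [0.5358, 0.2581, 0.1537]
ee_rot: [0.0, 0.609, 0.793, 0.0]
ft_force: [0.7, -0.7, -1.4]
opening: 0.0144
finger_force: 29.6
```

Request:
jog_arm --targets "0 0 0.001 0 0 0 0;0 0 0.002 0 0 0 0;0 0 0.0025 0 0 0 0;0 0 0.003 0 0 0 0;0 0 0.003 0 0 0 0"

```text
time_s: 26.23
ee_pos: [0.5358, 0.2581, 0.1508]
ee_rot: [0.0, 0.609, 0.793, 0.0]
ft_force: [-1.1, -0.4, 2.1]
opening: 0.0147
finger_force: 29.9
```

Request:
jog_arm --targets "0 0 0 0 0 0 0.3;0 0 0 0 0 0 0.5;0 0 0 0 0 0 0.5;0 0 0 0 0 0 0.5;0 0 -0.015 0 0 0 0.5;0 0 -0.035 0 0 0 0.5;0 0 -0.06 0 0 0 0.5;0 0 -0.085 0 0 0 0.5;0 0 -0.085 0 0 0 0.5;0 0 -0.085 0 0 0 0.5"

```text
time_s: 27.07
ee_pos: [0.5364, 0.2584, 0.2366]
ee_rot: [0.001, 0.609, 0.793, 0.001]
ft_force: [-0.7, 0.5, -0.2]
opening: 0.0425
finger_force: 0.0
```

```bash
python3 - <<'E'
from h import *
plan([(.635,-.0335,.2,-10),(.635,-.0335,.2,10)])
E
```

```text
t 27.07 p [0.5364 0.2584 0.2366] az 15.0 tilt z [ 0.002  0.001 -1.   ] q [0.45 0.41 0.26 1.41 0.   1.76] open 0.0425
(0.635, -0.0335, 0.2, -10) -> [-0.3075  0.0196  0.0365] [ 0.13 -0.06 25.01]
(0.635, -0.0335, 0.2, 10) -> [-0.3075  0.0196  0.0365] [ 0.14 -0.03  5.01]
```

Request:
jog_arm --targets "-0.025 0.002 0 0 0 2 0.5;-0.06 0.004 0 0 0 5 0.5;-0.097 0.006 0 0 0 9 0.5;-0.135 0.009 0.005 0 0 12 0.5;-0.172 0.011 0.012 0 0 15 0.5;-0.21 0.013 0.02 0 0 19 0.5;-0.245 0.016 0.028 0 0 22 0.5;-0.275 0.018 0.033 0 0 25 0.5;-0.298 0.019 0.0365 0 0 25 0.5;-0.3075 0.0196 0.0365 0 0 25 0.5;-0.3075 0.0196 0.0365 0 0 25 0.5;-0.3075 0.0196 0.0365 0 0 25 0.5;-0.3075 0.0196 0.0365 0 0 25 0.5"

```text
time_s: 28.15
ee_pos: [0.634, -0.0327, 0.1989]
ee_rot: [-0.0, 0.766, 0.643, -0.0]
ft_force: [-0.1, 0.2, 0.4]
opening: 0.0432
finger_force: 0.0
```

```bash
python3 look.py pressed 140 70 80 100 5 side 100 150 76 100 5 top
python3 - <<'E'
from h import *
np.set_printoptions(precision=4,suppress=True)
imaging.camera("side")
m=mask("side","lid",(276,181))
if m is not None: print("lid",fit("lid",{"side":m},[.635,-.0335],0.))
plan([(.635,-.0335,.049,-10)])
E
```

```text
lid (array([ 0.6383, -0.0301,  0.    ]), np.float64(0.10692479523454956))
t 28.35 p [ 0.6341 -0.0329  0.1993] az -9.9 tilt z [ 0.  0. -1.] q [-0.05  0.51  0.31  1.37  0.    1.69] open 0.043
(0.635, -0.0335, 0.049, -10) -> [-0.0005  0.0009  0.1503] [ 0.02 -0.01  0.09]
```

View pics/pressed.png

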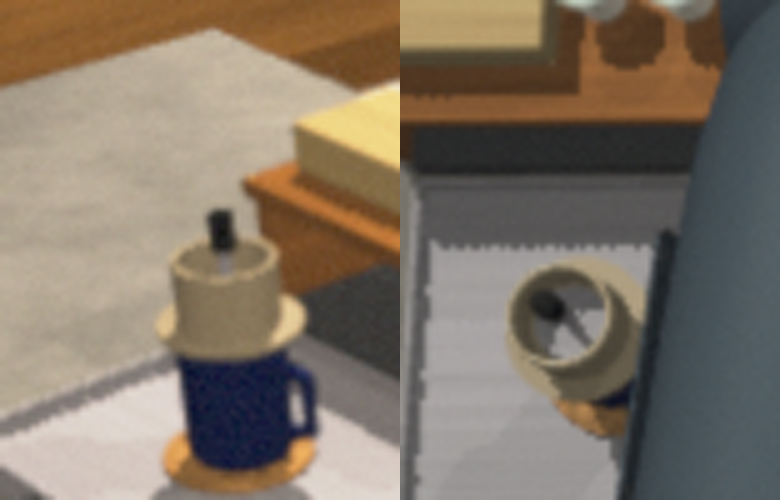

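The press stands upright in the cup (side crop grip (221,230)), and the disc is flat inside. Next is the lid.

Request:
jog_arm --targets "0 0.0013 0.03 0 0 0 0.5;0 0.0013 0.065 0 0 0 0.5;0 0.0013 0.1 0 0 0 0.5;0 0.0013 0.125 0 0 0 0.5;0 0.0013 0.14 0 0 0 0.5;0 0.0013 0.146 0 0 0 0.5;0 0.0013 0.148 0 0 0 0.5;0 0.0013 0.149 0 0 0 0.5;0 0.0013 0.149 0 0 0 0.35;0 0.0013 0.149 0 0 0 0.2;0 0.0013 0.149 0 0 0 0;0 0.0013 0.149 0 0 0 0;0 0.0013 0.149 0 0 0 0;0 0.0013 0.149 0 0 0 0;0 0.0013 0.149 0 0 0 0" --squeeze 30

```text
time_s: 29.6
ee_pos: [0.6362, -0.0341, 0.0509]
ee_rot: [0.001, 0.766, 0.643, 0.001]
ft_force: [-0.5, -0.3, 6.5]
opening: 0.0167
finger_force: 30.5
```

Request:
jog_arm --targets "0 0 -0.01 0 0 0 0;0 0 -0.035 0 0 0 0;0 0 -0.07 0 0 0 0;0 0 -0.105 0 0 0 0;0 0 -0.14 0 0 0 0;0 0 -0.175 0 0 0 0;0 0 -0.2 0 0 0 0;0 0 -0.21 0 0 0 0;0 0 -0.21 0 0 0 0;0 0 -0.21 0 0 0 0"

```text
time_s: 30.43
ee_pos: [0.6356, -0.0341, 0.2602]
ee_rot: [0.0, 0.766, 0.643, 0.0]
ft_force: [-0.2, 0.2, -1.2]
opening: 0.0169
finger_force: 30.0
```

```bash
python3 look.py lidlift 230 70 90 110 5 side
python3 - <<'E'
from h import *
plan([(.535,.258,.26,15)])
E
```

```text
t 30.48 p [ 0.6352 -0.0341  0.2592] az -10.0 tilt z [-0.001  0.    -1.   ] q [-0.05  0.52  0.48  1.53 -0.    1.69] open 0.0167
(0.535, 0.258, 0.26, 15) -> [ 0.2703 -0.1493 -0.0007] [-7.000e-02 -1.000e-02 -2.499e+01]
```

View pics/lidlift.png

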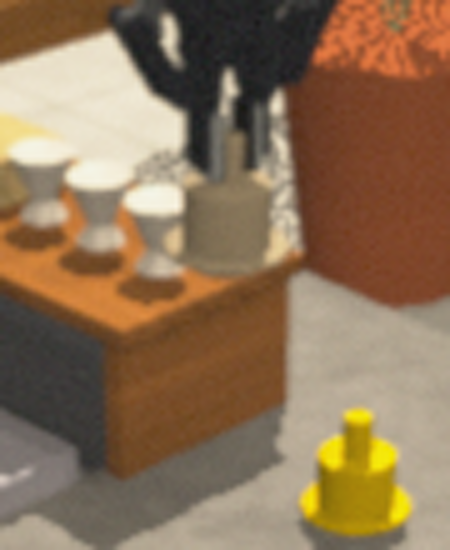

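The lid hangs level (flange ends at crop rows about 245 on both sides). I'll carry it over.

Request:
jog_arm --targets "0.022 -0.012 0 0 0 -2 0;0.052 -0.029 0 0 0 -5 0;0.085 -0.047 0 0 0 -8 0;0.118 -0.065 0 0 0 -11 0;0.15 -0.083 0 0 0 -14 0;0.182 -0.1 0 0 0 -17 0;0.212 -0.117 0 0 0 -20 0;0.24 -0.132 0 0 0 -23 0;0.26 -0.143 0 0 0 -25 0;0.2703 -0.1493 0 0 0 -25 0;0.2703 -0.1493 0 0 0 -25 0;0.2703 -0.1493 0 0 0 -25 0;0.2703 -0.1493 0 0 0 -25 0;0.2703 -0.1493 0 0 0 -25 0"

```text
time_s: 31.65
ee_pos: [0.5358, 0.2567, 0.2597]
ee_rot: [-0.0, 0.609, 0.793, -0.0]
ft_force: [0.0, 0.1, -0.3]
opening: 0.0165
finger_force: 29.9
```

```bash
python3 look.py overlid 140 30 100 115 5 side
python3 - <<'E'
from h import *
o=telemetry.get_obs();p=o["ee_pos"];z=p[2]-.0509
for n,x in(("lid",[p[0],p[1],z]),("dripper",[.535,.258,.09]),("press",[.535,.258,.108])):
    ys,xs=np.nonzero(sil("side",n,x));print(n,xs.min()/S,(xs.max()+1)/S,ys.min()/S,(ys.max()+1)/S)
c=lambda q:np.round((np.array(q)-[140,30])*5)
print("lid bottom ctr",c(proj("side",[p[0],p[1],z])),"cup rim ctr",c(proj("side",[.535,.258,.146])),"grip top",c(proj("side",[.535,.258,.174])))
plan([(.535,.258,.2,15)])
E
```

```text
lid 170.0 193.75 77.0 105.0
dripper 170.5 200.5 117.0 142.5
press 177.25 193.0 111.75 136.75
lid bottom ctr [208. 357.] cup rim ctr [217. 455.] grip top [212. 412.]
t 31.7 p [0.5358 0.2568 0.2598] az 14.9 tilt z [-0. -0. -1.] q [ 0.45  0.42  0.32  1.47 -0.    1.76] open 0.017
(0.535, 0.258, 0.2, 15) -> [ 0.0014 -0.0004  0.0598] [-0.02  0.01 -0.09]
```

View pics/overlid.png

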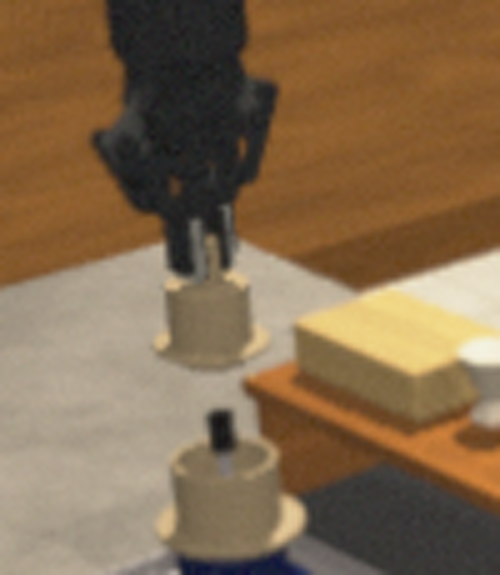

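The lid at crop (211,357) lines up with the cup mouth at (224,455) within about 1 mm of its expected lean. The press grip at (221,412) is inside the hollow's margin, so I'll lower slowly.

Request:
jog_arm --targets "0.0005 0.001 0.01 0 0 0 0;0.0005 0.001 0.02 0 0 0 0;0.0005 0.001 0.027 0 0 0 0;0.0005 0.001 0.033 0 0 0 0;0.0005 0.001 0.039 0 0 0 0;0.0005 0.001 0.045 0 0 0 0;0.0005 0.001 0.05 0 0 0 0;0.0005 0.001 0.054 0 0 0 0;0.0005 0.001 0.057 0 0 0 0;0.0005 0.001 0.057 0 0 0 0;0.0005 0.001 0.057 0 0 0 0"

```text
time_s: 32.62
ee_pos: [0.5362, 0.2587, 0.2031]
ee_rot: [0.0, 0.609, 0.793, 0.0]
ft_force: [-0.1, -0.5, -1.1]
opening: 0.0166
finger_force: 30.0
```

```bash
python3 look.py lidnear 150 50 76 100 5 side 100 150 76 100 5 top
```

```text
(no output)
```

View pics/lidnear.png

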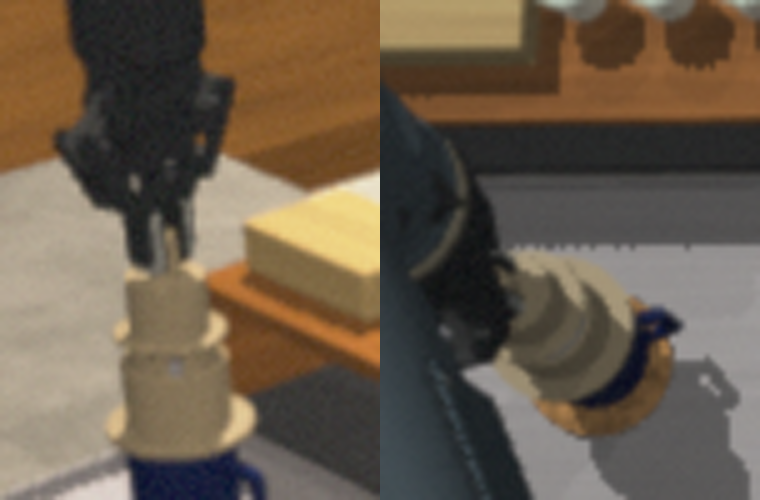

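Flange centre is at crop 170 and the cup rim at 175, so the lid is about 2 mm left. I'll nudge it right and lower.

Request:
jog_arm --targets "-0.0008 0.0015 0.001 0 0 0 0;-0.0008 0.0015 0.004 0 0 0 0;-0.0008 0.0015 0.007 0 0 0 0;-0.0008 0.0015 0.009 0 0 0 0;-0.0008 0.0015 0.011 0 0 0 0;-0.0008 0.0015 0.012 0 0 0 0;-0.0008 0.0015 0.0125 0 0 0 0;-0.0008 0.0015 0.0125 0 0 0 0"

```text
time_s: 33.38
ee_pos: [0.5378, 0.2583, 0.1904]
ee_rot: [-0.0, 0.609, 0.793, -0.0]
ft_force: [0.9, -0.8, -0.6]
opening: 0.0169
finger_force: 30.0
```

Request:
jog_arm --targets "0 0 0.0008 0 0 0 0;0 0 0.0014 0 0 0 0;0 0 0.002 0 0 0 0;0 0 0.002 0 0 0 0"

```text
time_s: 33.72
ee_pos: [0.5383, 0.2585, 0.1892]
ee_rot: [0.0, 0.609, 0.793, 0.001]
ft_force: [-0.7, -1.2, 5.6]
opening: 0.0164
finger_force: 30.2
```

Contact comes at the expected height (0.189 m). I'll release and retreat.

Request:
jog_arm --targets "0 0 0.0015 0 0 0 0.1;0 0 0.001 0 0 0 0.3;0 0 0.001 0 0 0 0.45;0 0 0.001 0 0 0 0.45;0 0 0.001 0 0 0 0.45;0 0 -0.015 0 0 0 0.45;0 0 -0.04 0 0 0 0.45;0 0 -0.07 0 0 0 0.45;0 -0.03 -0.07 0 0 0 0.45;0 -0.065 -0.07 0 0 0 0.45;0 -0.1 -0.07 0 0 0 0.45;0 -0.13 -0.07 0 0 0 0.45;0 -0.15 -0.07 0 0 0 0.45;0 -0.15 -0.07 0 0 0 0.45;0 -0.15 -0.07 0 0 0 0.45"

```text
time_s: 34.97
ee_pos: [0.3926, 0.2194, 0.259]
ee_rot: [0.0, 0.608, 0.794, 0.0]
ft_force: [0.5, 0.1, 0.0]
opening: 0.0385
finger_force: 0.0
```

```bash
python3 look.py final 150 70 76 110 5 side 100 150 76 110 5 top
```

```text
(no output)
```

View pics/final.png

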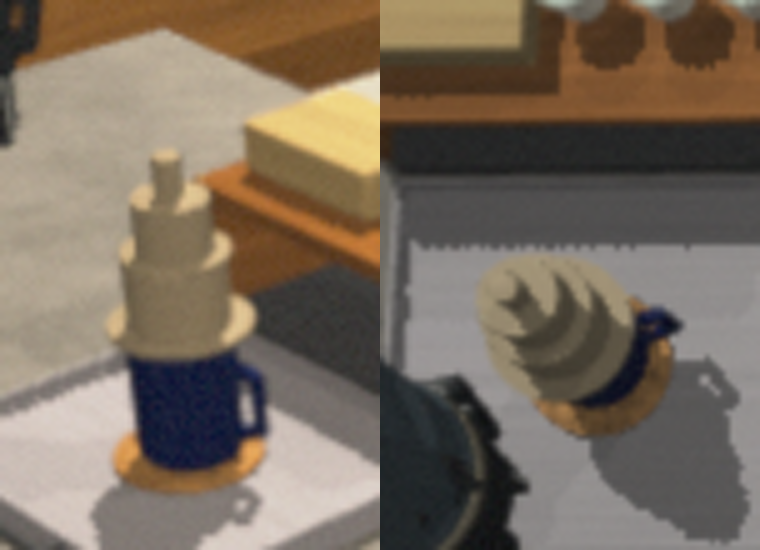

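The lid's flange lies flush and level on the cup rim (crop row 245, 117–233), the stack is upright on the coaster, and the arm is clear.

```bash
python3 -c "from workcell import job_done; print(job_done())"
```

```text
the job is handed in; nothing more can be done
None
```

The job is handed in: mug on the coaster, then dripper, press and lid, each set down in order and let go; the last pictures show the stack upright and level with the arm clear, finished at about 35 s of the 128 s allowed.

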